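# Nest angle brackets in the strapping cradle and set its push-to-turn selector

### The job

Get the angle brackets ready for strapping: push the selector knob all the way in and then turn it clockwise one position, from locked (one dot) to load (two dots), let it spring up, then slide the cradle's jaw fully open to its end stop. Stand every bracket from the table flat on the floor of the cradle's two bays, at most two to a bay with long legs along the bay, the second turned end for end so that the legs interlock, and then slide the jaw fully shut to its end stop. Finally push the selector all the way in again and turn it one position on to strap (three dots), letting it spring up, and leave the other things on the bench where they are.

Things in the scene. Friction and masses are not known exactly. Their poses are not given: they have to be found in the camera images.
- cradle: fixed grey strapping cradle, 240 mm (x) by 210 mm (y), with two bays side by side. Origin on the table under the middle of its width; x points along the bays to the back wall, z up. Floor at z 6 mm; 6 mm side walls and divider, tops at z 18 mm. Bays centred at y -51 and +51 mm; back wall's inner face at x +95 mm; the front is closed by the sliding jaw
- bay_right (a point): centre of a bay's floor between back wall and closed jaw. The bay is 96 mm wide (y). Two brackets fit it, long legs along x, only if one is turned 180 degrees about the vertical: a long leg along each side, each short leg reaching across to the other's long leg (80 x 120 mm together). Two pointing the same way need 130 mm and stop the jaw. Axes as the cradle's. This one: cradle y -51 mm
- bay_left (a point): centre of a bay's floor between back wall and closed jaw. The bay is 96 mm wide (y). Two brackets fit it, long legs along x, only if one is turned 180 degrees about the vertical: a long leg along each side, each short leg reaching across to the other's long leg (80 x 120 mm together). Two pointing the same way need 130 mm and stop the jaw. Axes as the cradle's. This one: cradle y +51 mm
- jaw (a joint): jaw slide, m: 0 = shut at its end stop (bays 124 mm long inside, jaw face at cradle x -29 mm), 0.055 = fully open at the other end stop (face at x -84 mm). Opens towards the cradle's -x. Starts 0 to 20 mm open. About 2 N of friction; stays where left; pushes the brackets along
- jaw_grip (a point): middle of the black upright grip bar on the jaw: 16 mm thick along the cradle's x, 50 mm long along y, reaching from 22 mm below this point (top of the jaw's bridge) to 18 mm above it. Axes as the cradle's. Moves with the jaw: 43 mm in front (-x) of the jaw face, 55 mm above the table
- selector (a joint): angle of the push-to-turn knob, rad, growing clockwise seen from above: 0 = locked (one white dot), 1.047 = load (two dots), 2.094 = strap (three dots, end stop). While up it is caught in these positions with about 0.1 rad of play; it turns only while pushed in, and stays at the angle where it is left
- selector_stem (a joint): how far the knob is pushed in, m: 0 = up, 0.010 = fully in. Spring: about 5 N to start, 9 N at full depth; the knob can turn once in by more than about 8 mm. Let go at a position it springs up; let go between positions it stays in
- selector_grip (a point): grip point on the axis of the knob, on a fixed grey box 110 x 110 x 50 mm: black upright bar 52 mm long along this point's x, 14 mm thick along y, from 23 mm below the point (collar of radius 28 mm) to 13 mm above. White pointer on the -x half. 92 mm above the table when up; z up, axes turn with the knob
- bracket1: bare aluminium angle bracket, 3 or 4 alike (None: absent). An L seen from above, standing 44 mm high, legs 10 mm thick, 0.2-0.4 kg. Origin: underside, centre of the 120 x 70 mm rectangle round the L. Long leg: along its x (120 mm), at y -35 to -25 mm. Short leg: along y (70 mm), at x -60 to -50 mm. Heel at x -60, y -35; centre of mass x -18, y -18. Grip from above across a leg
- bracket2: bare aluminium angle bracket, 3 or 4 alike (None: absent). An L seen from above, standing 44 mm high, legs 10 mm thick, 0.2-0.4 kg. Origin: underside, centre of the 120 x 70 mm rectangle round the L. Long leg: along its x (120 mm), at y -35 to -25 mm. Short leg: along y (70 mm), at x -60 to -50 mm. Heel at x -60, y -35; centre of mass x -18, y -18. Grip from above across a leg
- bracket3: bare aluminium angle bracket, 3 or 4 alike (None: absent). An L seen from above, standing 44 mm high, legs 10 mm thick, 0.2-0.4 kg. Origin: underside, centre of the 120 x 70 mm rectangle round the L. Long leg: along its x (120 mm), at y -35 to -25 mm. Short leg: along y (70 mm), at x -60 to -50 mm. Heel at x -60, y -35; centre of mass x -18, y -18. Grip from above across a leg
- bracket4: bare aluminium angle bracket, 3 or 4 alike (None: absent). An L seen from above, standing 44 mm high, legs 10 mm thick, 0.2-0.4 kg. Origin: underside, centre of the 120 x 70 mm rectangle round the L. Long leg: along its x (120 mm), at y -35 to -25 mm. Short leg: along y (70 mm), at x -60 to -50 mm. Heel at x -60, y -35; centre of mass x -18, y -18. Grip from above across a leg
- spray: bystander: aerosol can, 52 mm across, 150 mm high; origin at its underside (tools: in the handle's region)
- nut_tray: bystander: small steel bowl, 70 mm across, 30 mm high; origin at its underside (tools: in the handle's region)
- driver: bystander: screwdriver lying on the table; origin at its underside (tools: in the handle's region)
- spanner: bystander: spanner lying on the table; origin at its underside (tools: in the handle's region)
- tape: bystander: cardboard-coloured tape ring, 54 mm across, 14 mm high; origin at its underside (tools: in the handle's region)
- parts_box: bystander: cardboard box 120 x 80 x 60 mm; origin at its underside (tools: in the handle's region)
- charger: bystander: black charger block 90 x 70 x 50 mm; origin at its underside (tools: in the handle's region)

How it is judged:
On the way, in this order (a step that is already met when the one before it is completed fails the run):
1. selector pushed in by over 7 mm while still at locked, before turning (value of joint selector between -0.2 and 0.2 rad and value of joint selector_stem above 0.007 m), for 0.05 s.
2. selector at load (two dots), sprung up (value of joint selector between 0.897 and 1.197 rad and value of joint selector_stem below 0.002 m), for 0.2 s.
3. jaw fully open (within 4 mm of its stop) (value of joint jaw above 0.051 m), for 0.2 s.
4. every bracket upright on the floor of the bays, along the bay, while the selector is at load (all of step 2 and z of bracket1 in the frame of cradle between 0.002 and 0.012 m and x of bracket1 in the frame of cradle between -0.035 and 0.045 m and y of bracket1 in the frame of cradle between -0.08 and 0.08 m and angle between each of bracket1, bracket2, bracket3, bracket4's own z axis and vertical below 0.1 rad and angle between the x axis of each of bracket1, bracket2, bracket3, bracket4 and the x axis of cradle, either way round below 0.15 rad and z of bracket2 in the frame of cradle between 0.002 and 0.012 m and x of bracket2 in the frame of cradle between -0.035 and 0.045 m and y of bracket2 in the frame of cradle between -0.08 and 0.08 m and z of bracket3 in the frame of cradle between 0.002 and 0.012 m and x of bracket3 in the frame of cradle between -0.035 and 0.045 m and y of bracket3 in the frame of cradle between -0.08 and 0.08 m and z of bracket4 in the frame of cradle between 0.002 and 0.012 m and x of bracket4 in the frame of cradle between -0.035 and 0.045 m and y of bracket4 in the frame of cradle between -0.08 and 0.08 m), for 0.2 s.
5. jaw fully shut (within 3 mm of its stop) (value of joint jaw below 0.003 m and z of bracket1 in the frame of cradle between 0.002 and 0.012 m and x of bracket1 in the frame of cradle between -0.035 and 0.045 m and y of bracket1 in the frame of cradle between -0.08 and 0.08 m and angle between each of bracket1, bracket2, bracket3, bracket4's own z axis and vertical below 0.1 rad and angle between the x axis of each of bracket1, bracket2, bracket3, bracket4 and the x axis of cradle, either way round below 0.15 rad and z of bracket2 in the frame of cradle between 0.002 and 0.012 m and x of bracket2 in the frame of cradle between -0.035 and 0.045 m and y of bracket2 in the frame of cradle between -0.08 and 0.08 m and z of bracket3 in the frame of cradle between 0.002 and 0.012 m and x of bracket3 in the frame of cradle between -0.035 and 0.045 m and y of bracket3 in the frame of cradle between -0.08 and 0.08 m and z of bracket4 in the frame of cradle between 0.002 and 0.012 m and x of bracket4 in the frame of cradle between -0.035 and 0.045 m and y of bracket4 in the frame of cradle between -0.08 and 0.08 m), for 0.2 s.
6. selector pushed in by over 7 mm while still at load, before turning on (value of joint selector between 0.847 and 1.247 rad and value of joint selector_stem above 0.007 m), for 0.05 s.
7. selector at strap (three dots), sprung up (value of joint selector between 1.944 and 2.244 rad and value of joint selector_stem below 0.002 m), for 0.2 s.
At the end, for the whole second after the job is handed in: every bracket stands at rest on the floor of a bay (within 6 mm of height, 0.1 rad of upright, long leg within 0.15 rad of the bay), the jaw is within 3 mm of its closed stop, and the selector is within 0.15 rad of strap (2.094) and up (in by less than 2 mm) (all of step 5 and all of step 7 and linear speed of each of bracket1, bracket2, bracket3, bracket4 below 0.02 m/s); the robot touches nothing.
It fails at once if a bystander is pushed more than 8 cm away (distance of any of spray, nut_tray, driver, spanner, tape, parts_box, charger from where it was at the start of the episode above 0.08 m).
It fails at once if the aerosol can is knocked over (angle between spray's own z axis and vertical above 0.7 rad).
Of bracket1, bracket2, bracket3, bracket4 only 3 to 4 are there at a start; the rules pass over those that are not, and their reading is None.
At some moment in a run one of bracket1, bracket2, bracket3, bracket4 may be knocked a few centimetres aside while the robot is not near it.
It also fails if it takes over 210 s, if anything falls off the work surface, if the arm or the gripper's body presses on something with over 40 N, if the wrist force passes 120 N, or if a joint passes its speed limit or range.

### The arm

A 6-joint arm with a two-finger parallel gripper is mounted at the origin on the work surface. World frame = base frame: x ahead of the robot, y to its left, z up, the work surface at z = 0. Lengths are in m, angles in rad, forces in N, time in s.
With the tool pointing down it reaches from about 0.275 to 0.875 m from the base axis. Payload 12.5 kg.
Tool frame: the origin (TCP) lies at the very end of the fingers, on their centre line; the grasp point (between the pads) lies 19 mm behind it; x points along the fingers, y is the direction in which the jaws open and shut, and the axes are right-handed (so a half turn about x gives the same grasp; the last joint's range is limited). The gripper opens to 85 mm and grips with 20 to 120 N. Pads are 22 mm wide; open, the fingers measure 114 mm over their backs; the gripper's body (76 mm by 85 mm) begins 54 mm behind the grasp point. The pads swing forward as they close: fully open they stand 13 mm farther back than shut.
Start: joints at [-1.213, 0.351, 1.652, -0, 1.139, -0.085], TCP at [0.236, -0.497, 0.231] pointing down, gripper open.
Joint ranges: [-2.75, 2.75], [-0.79, 2.1], [0.01, 2.65], [-1.57, 4.71], [0.07, 3.14], [-2.87, 2.87]. Speed limits (rad/s): [2.22, 2.22, 2.79, 3.14, 3.14, 3.14].

### API

Orientations are given as a 3x3 rotation matrix whose columns are the frame's x, y, z axes.
In Python, from bench import manip gives the robot as it stands. Calls block until the motion is done:
- manip.move_ptp(position, orientation): joint-space move of the TCP to a pose.
- manip.move_l(position, attitude=None, max_speed=0.15): straight line of the TCP; attitude=None keeps the orientation; max_speed is the mean speed in m/s.
- manip.move_j(angles): joint-space move.
- manip.set_gripper(opening, effort=None): opening from 0.0 (shut) to 1.0 (fully open); effort is the grip in N (None keeps the last); returns when the fingers have stopped.
- manip.dwell(seconds).
- manip.inverse_kinematics(position, orientation): joint angles nearest the present ones, or None.
- manip.grab_frame(name): name is "scene" or "top" or "wrist"; returns (picture, depth): 384x512x3 uint8, red, green, blue; 384x512 float32, m along the optical axis (not along the pixel's ray), 0 where there is no reading.
- manip.get_calibration(name): a dict with "camera_matrix" (3x3 intrinsics, pixels), "R" (3x3) and "t" (3): a world point X has camera coordinates R X + t. Camera axes: x right, y down, z forward; pixel columns grow to the right and rows downward; lengths in m; the calibration is good to about 2 mm. A picture is of the moment at which its call begins: read the wrist's pose just before it. get_calibration takes no time and is no camera call; for the wrist camera it gives the pose at the moment of the call.
A pose or a line that the arm cannot do raises manip.Unreachable and nothing moves.
- manip.sign_off(): hands the job in, once; it reports no verdict.
Trained networks look in the newest picture that a camera, given by its name, has taken for a name from the list of things; names that differ only in an ending like _2 or _b are one class to them, and where a whole thing is asked for, a point or a joint stands for the part that bears it (a point fixed in the world has none). Each returns a list of dicts, best first, with "confidence" (0 to 1); they miss things now and then, are a little off and sometimes report something else, mostly with a low value. They report only what shows in the picture. A call takes as long as a camera call.
- manip.look_for(camera, name): "at" ([x, y, z] in m, in world coordinates, good to about 4 mm: the middle of the surface that is visible of it).
Readings, each from a call of its own:
- manip.current_time(): time.
- manip.current_qpos(): joint angles.
- manip.current_joint_vel(): joint speeds.
- manip.current_joint_torque(): joint torques, N m.
- manip.current_ee_pos(): TCP position.
- manip.current_tcp_rot(): TCP orientation.
- manip.current_force(): force on the tool from outside, world axes, zero at the start.
- manip.current_ft_torque(): the same for the moment, N m.
- manip.current_grip_width(): opening from 0.0 (shut) to 1.0 (fully open).
Only numpy, scipy, OpenCV 4.12 (cv2) and the standard library are available. Lean on these libraries where they do the work, as an engineer would, in place of code of your own. Each camera call takes 0.05 s, during which the arm holds its last target. There are 200 camera calls.

## Working session

There is one attempt and no reset: what is moved stays moved. The work goes in short steps, each a Python script; the robot and the scene stay as the last script left them, time stands still between calls to the robot, and variables do not carry over. Pictures are saved under pics/ and viewed, about 12 in all and at most 16, crops included, and the job is handed in when it is done.

```bash
ls; mkdir -p pics
cat > h.py <<'E'
import numpy as np, cv2
from bench import manip
def save(name,img): cv2.imwrite('pics/'+name,img[:,:,::-1])
def cloud(cam):
    c=manip.get_calibration(cam); im,d=manip.grab_frame(cam)
    K=np.array(c['camera_matrix']);R=np.array(c['R']);t=np.array(c['t'])
    v,u=np.mgrid[:d.shape[0],:d.shape[1]]
    P=np.stack([(u-K[0,2])/K[0,0]*d,(v-K[1,2])/K[1,1]*d,d],-1)
    W=(P-t)@R; W[d==0]=np.nan
    return im,W
def down(yaw):
    # tool x down; tool y (jaw axis) along (cos yaw, sin yaw)
    x=np.array([0,0,-1.]);y=np.array([np.cos(yaw),np.sin(yaw),0]);return np.stack([x,y,np.cross(x,y)],1)
E
python3 - <<'E'
from h import *
a,W=cloud('scene');save('scene.png',a)
b,W2=cloud('top');save('top.png',cv2.resize(b,(768,576)))
np.savez('top.npz',im=b,W=W2)
for cam in ['top','scene']:
  for n in ['cradle','jaw_grip','selector_grip','bracket1','spray','nut_tray','driver','spanner','tape','parts_box','charger']:
    print(cam,n,[(np.round(o['at'],3).tolist(),round(o['confidence'],2)) for o in manip.look_for(cam,n)])
print(manip.current_tcp_rot().round(2).tolist(),manip.current_time())
E
```

```text
pics
top cradle [([0.547, 0.148, 0.004], 0.91), ([0.482, 0.394, 0.07], 0.46), ([0.582, -0.322, 0.044], 0.38)]
top jaw_grip [([0.503, 0.155, 0.03], 0.66), ([0.515, -0.209, 0.009], 0.33), ([0.548, 0.149, 0.005], 0.26)]
top selector_grip [([0.482, 0.393, 0.071], 0.81), ([0.698, 0.344, 0.062], 0.46)]
top bracket1 [([0.453, -0.097, 0.047], 0.63), ([0.667, -0.132, 0.044], 0.55)]
top spray [([0.529, 0.516, 0.133], 0.81), ([0.503, 0.154, 0.027], 0.29)]
top nut_tray [([0.726, -0.051, 0.014], 0.66), ([0.362, 0.227, 0.018], 0.17)]
top driver [([0.359, 0.227, 0.022], 0.65)]
top spanner [([0.311, -0.461, 0.007], 0.86)]
top tape []
top parts_box [([0.699, 0.348, 0.062], 0.64)]
top charger [([0.73, -0.325, 0.049], 0.84), ([0.548, 0.15, 0.006], 0.45)]
scene cradle [([0.562, 0.157, 0.009], 0.59)]
scene jaw_grip [([0.508, 0.156, 0.035], 0.59), ([0.561, 0.158, 0.009], 0.5)]
scene selector_grip [([0.495, 0.396, 0.067], 0.58), ([0.497, 0.4, 0.069], 0.26)]
scene bracket1 [([0.493, -0.1, 0.028], 0.69), ([0.553, -0.318, 0.029], 0.62), ([0.651, -0.104, 0.032], 0.6)]
scene spray [([0.552, 0.527, 0.094], 0.95), ([0.493, 0.397, 0.066], 0.37)]
scene nut_tray [([0.493, 0.4, 0.067], 0.53)]
scene driver [([0.499, 0.399, 0.069], 0.67), ([0.369, 0.228, 0.02], 0.56)]
scene spanner [([0.316, -0.456, 0.01], 0.72)]
scene tape [([0.492, -0.104, 0.028], 0.73), ([0.519, -0.211, 0.01], 0.46)]
scene parts_box [([0.718, 0.354, 0.06], 0.63), ([0.566, 0.153, 0.005], 0.57)]
scene charger [([0.513, 0.156, 0.032], 0.72), ([0.721, -0.314, 0.049], 0.53)]
[[0.0, 0.43, -0.9], [-0.0, -0.9, -0.43], [-1.0, 0.0, -0.0]] 1.2
```

View pics/top.png

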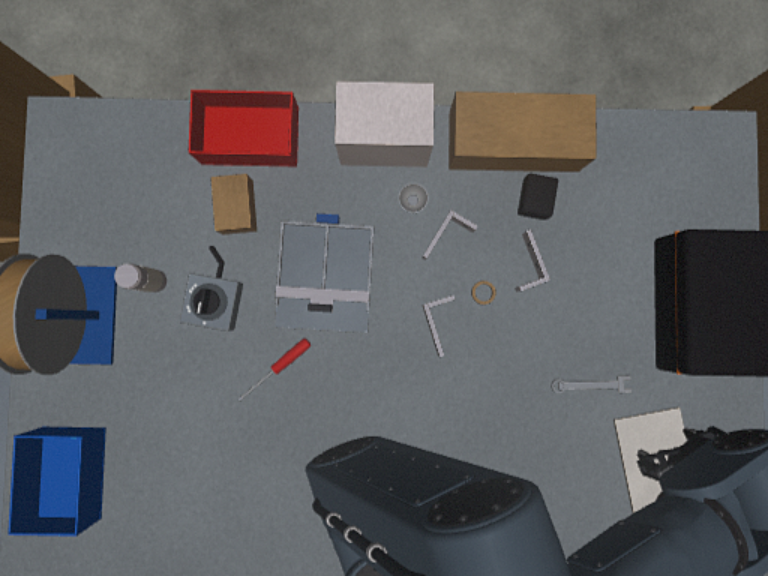

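View pics/scene.png

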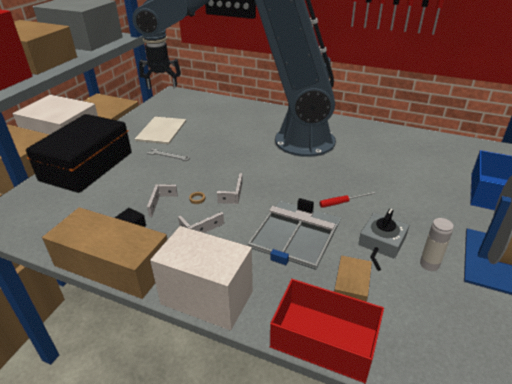

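Three brackets are at top-picture pixels (448,232), (440,323) and (535,262). The cradle is at (325,275), the selector at (208,300), and the can at (130,277). Next I'll take close wrist views.

```bash
cat > s1.py <<'E'
from h import *
R0=manip.current_tcp_rot()
for n,p in [('br',(0.52,-0.13,0.40)),('cr',(0.50,0.15,0.38)),('sel',(0.44,0.39,0.33))]:
    best=None
    for yaw in (-np.pi/2,np.pi/2,0):
        if manip.inverse_kinematics(p,down(yaw)) is not None: best=yaw;break
    manip.move_ptp(p,down(best)); 
    im,W=cloud('wrist'); np.savez(n+'.npz',im=im,W=W); save('w_'+n+'.png',im)
    c=manip.get_calibration('wrist'); R=np.array(c['R']); print(n,best,manip.current_qpos().round(2),(-R.T@np.array(c['t'])).round(3),R.round(2).tolist())
    for k in {'br':['bracket1'],'cr':['jaw_grip','cradle'],'sel':['selector_grip']}[n]:
        print(k,[(np.round(o['at'],3).tolist(),round(o['confidence'],2)) for o in manip.look_for('wrist',k)])
a=[np.load(n+'.npz')['im'] for n in ('br','cr','sel')]
m=np.vstack([np.hstack(a[:2]),np.hstack([a[2],a[2]*0])]); save('mont.png',cv2.resize(m,(800,600),interpolation=cv2.INTER_AREA))
print(manip.current_time())
E
python3 s1.py
```

```text
br -1.5707963267948966 [-0.33  0.21  1.43 -0.    1.5   1.24] [ 0.59  -0.131  0.542] [[-0.0, -1.0, -0.0], [-0.96, 0.0, 0.28], [-0.28, 0.0, -0.96]]
bracket1 [([0.662, -0.129, 0.043], 0.88), ([0.465, -0.106, 0.049], 0.82), ([0.588, -0.319, 0.042], 0.76), ([0.702, -0.32, 0.048], 0.75)]
cr -1.5707963267948966 [ 0.2   0.19  1.5  -0.    1.45  1.77] [0.571 0.149 0.523] [[-0.0, -1.0, 0.0], [-0.96, 0.0, 0.28], [-0.28, 0.0, -0.96]]
jaw_grip [([0.505, 0.151, 0.033], 0.64), ([0.48, 0.39, 0.079], 0.16)]
cradle [([0.565, 0.143, 0.009], 0.55)]
sel -1.5707963267948966 [ 0.64  0.34  1.42 -0.    1.38  2.22] [0.511 0.389 0.473] [[-0.0, -1.0, -0.0], [-0.96, 0.0, 0.28], [-0.28, 0.0, -0.96]]
selector_grip [([0.485, 0.393, 0.069], 0.88)]
5.4333
```

View pics/mont.png

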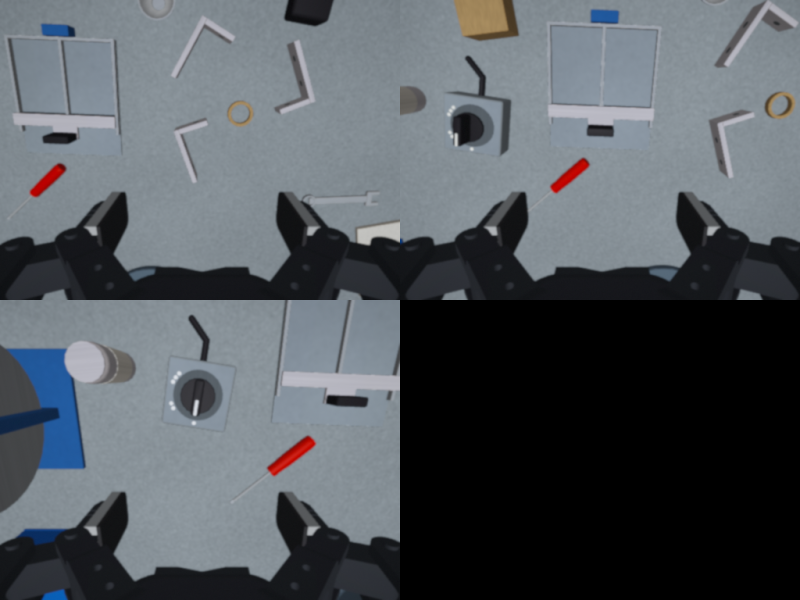

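```bash
cat >> h.py <<'E'
from scipy.spatial import cKDTree
from scipy.optimize import least_squares
def rot(a): return np.array([[np.cos(a),-np.sin(a)],[np.sin(a),np.cos(a)]])
g=lambda x0,x1,y0,y1,s=.002: np.stack(np.meshgrid(np.arange(x0,x1+1e-9,s),np.arange(y0,y1+1e-9,s)),-1).reshape(-1,2)
LT=np.vstack([g(-.06,.06,-.035,-.025),g(-.06,-.05,-.023,.035)])
def fit(M,pts,starts,T=2,c=None):
    """template samples M -> pts, returns x,y,yaw,rms"""
    t=cKDTree(pts); c=pts.mean(0) if c is None else c; mc=M.mean(0); best=None
    mt=cKDTree(M)
    def f(p):
        R=rot(p[2]); A=t.query(M@R.T+p[:2])[0]; B=mt.query((pts-p[:2])@R)[0]
        return np.r_[A/np.sqrt(len(A)),B/np.sqrt(len(B))]
    for a in starts:
        r=least_squares(f,np.r_[c-rot(a)@mc,a],diff_step=1e-4,x_scale=[.01,.01,.1])
        if best is None or r.cost<best.cost: best=r
    return np.r_[best.x[:2],np.arctan2(np.sin(best.x[2]),np.cos(best.x[2])),np.sqrt(best.cost)]
def comps(W,zlo,zhi,box,minpx=60,open_=False):
    m=((W[...,2]>zlo)&(W[...,2]<zhi)&(W[...,0]>box[0])&(W[...,0]<box[1])&(W[...,1]>box[2])&(W[...,1]<box[3])).astype(np.uint8)
    n,l,s,_=cv2.connectedComponentsWithStats(m,connectivity=8)
    return [W[l==i] for i in range(1,n) if s[i,4]>=minpx]
def brackets(W,box=(.28,.8,-.45,.06),zlo=.038,zhi=.05):
    out=[]
    for c in comps(W,zlo,zhi,box,80):
        out.append(np.r_[fit(LT,c[:,:2],np.arange(0,6.2,np.pi/4)),np.median(c[:,2]),len(c)])
    return out
E
python3 - <<'E'
from h import *
W=np.load('br.npz')['W']
for b in brackets(W): print('br',b.round(4))
W=np.load('sel.npz')['W']
for c in comps(W,.095,.115,(.42,.55,.33,.46),20):
    r=cv2.minAreaRect((c[:,:2]*1000).astype(np.float32)); print('bar',r,np.median(c[:,2]),len(c))
c=np.vstack(comps(W,.04,.056,(.40,.57,.31,.48),50)); print('box',cv2.minAreaRect((c[:,:2]*1000).astype(np.float32)),np.median(c[:,2]))
W=np.load('cr.npz')['W']; box=(.38,.75,.0,.3)
for c in comps(W,.012,.024,box,30): print('wall',cv2.minAreaRect((c[:,:2]*1000).astype(np.float32)),np.median(c[:,2]),len(c))
for c in comps(W,.026,.04,box,30): print('bridge',cv2.minAreaRect((c[:,:2]*1000).astype(np.float32)),np.median(c[:,2]),len(c))
for c in comps(W,.065,.08,box,15): print('grip',cv2.minAreaRect((c[:,:2]*1000).astype(np.float32)),np.median(c[:,2]),len(c))
E
```

```text
br [ 7.2540e-01 -3.3520e-01 -1.4359e+00  1.2100e-02  4.8200e-02  5.2500e+02]
br [ 6.8730e-01 -3.1350e-01  1.5157e+00  2.2300e-02  4.9400e-02  8.0000e+01]
br [ 6.2810e-01 -1.3140e-01  2.6089e+00  7.0000e-04  4.4200e-02  9.9300e+02]
br [ 5.888e-01 -2.974e-01  3.692e-01  8.000e-04  4.410e-02  9.530e+02]
br [ 4.4090e-01 -1.2510e-01 -2.8315e+00  8.0000e-04  4.4100e-02  7.1800e+02]
bar ((482.97711181640625, 395.7642517089844), (13.970536231994629, 51.59686279296875), 80.75138092041016) 0.10510938289108371 566
box ((482.9524841308594, 395.74139404296875), (110.31398010253906, 110.03778076171875), 81.04837799072266) 0.05048429693739704
wall ((592.0099487304688, 147.38279724121094), (210.44773864746094, 151.2950897216797), 87.83920288085938) 0.01810989700157598 2169
wall ((487.5331115722656, 252.93109130859375), (5.041682720184326, 13.057640075683594), 87.15111541748047) 0.01835801665306854 36
wall ((479.5577087402344, 50.14329528808594), (5.796100616455078, 13.131897926330566), 87.55715942382812) 0.018432919454209988 37
wall ((386.4778747558594, 198.21495056152344), (23.914039611816406, 43.03091812133789), 40.92025375366211) 0.020689237413253 172
bridge ((675.534423828125, 144.02027893066406), (49.800662994384766, 20.355627059936523), 87.92133331298828) 0.030245309648377284 590
bridge ((499.4678955078125, 150.81947326660156), (205.34812927246094, 36.43186569213867), 87.7085952758789) 0.03327469823218024 2450
grip ((474.53985595703125, 152.4012451171875), (49.07636260986328, 16.457305908203125), 87.4535140991211) 0.0728424337688407 396
```

```bash
cat > sel.py <<'E'
import sys
from h import *
def turn(xy,yaw,n):
    F=lambda s: print(s,manip.current_ee_pos().round(4),'F',manip.current_force().round(1),'w',round(manip.current_grip_width(),3),'t',round(manip.current_time(),1))
    manip.set_gripper(0.55,40)
    manip.move_ptp((*xy,0.16),down(yaw)); manip.move_l((*xy,0.076))
    F('at'); manip.set_gripper(0,50); F('grip')
    p=manip.current_ee_pos()
    manip.move_l((*xy,0.0655),max_speed=0.03); manip.dwell(0.3); F('in')
    q=manip.current_qpos()
    for k in range(1,5):
        q2=np.array(q); q2[5]+=1.047*k/4; manip.move_j(q2)
    manip.dwell(0.2); F('turned')
    manip.move_l((*xy,0.0775),max_speed=0.03); manip.dwell(0.3); F('up')
    manip.set_gripper(0.55); F('open'); manip.move_l((*xy,0.16)); print(manip.current_qpos().round(2))
E
python3 - <<'E'
from sel import *
W=np.load('cr.npz')['W']
a=np.radians(-2.16); o=np.array([.5667,.1483])
L=(W[...,:2]-o)@rot(a); z=W[...,2]
m=(z>.003)&(z<.009)&(abs(L[...,1])<.09)&(abs(L[...,0])<.16); print('floor x',np.percentile(L[m][:,0],[1,99]))
m=(z>.028)&(z<.037)&(abs(L[...,1])<.09)&(L[...,0]<0); print('bridge x',np.percentile(L[m][:,0],[1,99]))
turn((.483,.3957),np.radians(80.75),1)
im,W=cloud('wrist'); save('sel2.png',im)
for c in comps(W,.095,.115,(.42,.55,.33,.46),20): print('bar',cv2.minAreaRect((c[:,:2]*1000).astype(np.float32)),np.median(c[:,2]),len(c))
E
```

```text
floor x [-0.1383031   0.09209835]
bridge x [-0.08392951 -0.04922066]
at [0.4835 0.396  0.0768] F [0.9 0.3 0.4] w 0.546 t 9.2
grip [0.4834 0.396  0.0768] F [0.2 0.4 4.5] w 0.151 t 9.6
in [0.4835 0.396  0.0669] F [-4.  -1.3 15.2] w 0.154 t 10.3
turned [0.4834 0.396  0.0674] F [-1.6 -0.6  7.8] w 0.156 t 12.0
up [0.4832 0.3958 0.0772] F [ 4.   3.3 -5.1] w 0.154 t 12.8
open [0.4829 0.3956 0.0775] F [-1.2  0.8 -0.5] w 0.55 t 13.2
[ 0.61  0.56  1.52 -0.    1.07  0.25]
bar ((482.82586669921875, 396.42742919921875), (13.61689567565918, 51.79142761230469), 21.29226303100586) 0.10507584818935946 1615
```

View pics/sel2.png

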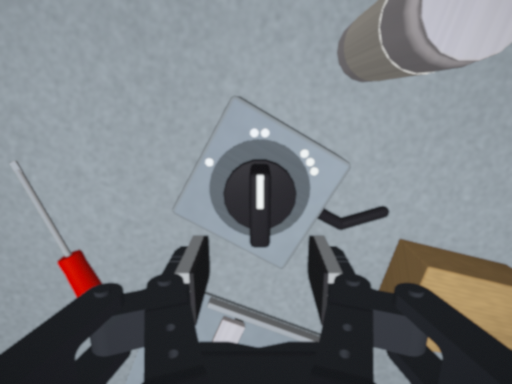

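Knob is at two dots, turned 59.5°, with the bar top back at 105 mm (sprung up). Now the jaw.

```bash
cat >> h.py <<'E'
CO=np.array([.5667,.1483]); CA=np.radians(-2.16)
def cw(x,y): return CO+rot(CA)@np.array([x,y])
def rep(s): print(s,manip.current_ee_pos().round(4),'F',manip.current_force().round(1),'w',round(manip.current_grip_width(),3),'t',round(manip.current_time(),1))
def look(p=(0.52,-.13,.40),name=None):
    manip.move_ptp(p,down(-np.pi/2)); im,W=cloud('wrist')
    if name: save(name,im); np.savez(name[:-4]+'.npz',im=im,W=W)
    return W
E
cat > jaw.py <<'E'
from h import *
def jaw(x0,x1,after):
    manip.set_gripper(0.55,60)
    manip.move_ptp((*cw(x0,0),.13),down(CA)); manip.move_l((*cw(x0,0),.041)); rep('at')
    manip.set_gripper(0,60); rep('grip')
    manip.move_l((*cw(x1,0),.041),max_speed=.05); manip.dwell(.3); rep('moved')
    print('local x',(rot(-CA)@(manip.current_ee_pos()[:2]-CO))[0])
    manip.set_gripper(.55); manip.move_l((*cw(x1,0),.14))
def jawpos(W):
    for c in comps(W,.062,.08,(.36,.6,.08,.22),15):
        r=cv2.minAreaRect((c[:,:2]*1000).astype(np.float32)); print('grip local',(rot(-CA)@(np.array(r[0])/1000-CO)).round(4),r[1],len(c))
E
python3 - <<'E'
from jaw import *
jaw(-.092,-.1285,0)
jawpos(look((.46,.12,.38)))
for b in brackets(look()): print(b.round(4))
E
```

```text
at [0.4752 0.1522 0.0415] F [-0.1 -1.1  1.2] w 0.551 t 15.9
grip [0.4753 0.1519 0.0419] F [-1.6  0.1  5.2] w 0.179 t 16.3
moved [0.4386 0.1534 0.0419] F [-2.4  0.8 11.7] w 0.18 t 17.4
local x -0.1282040627841105
grip local [-0.1283 -0.    ] (48.519676208496094, 16.172168731689453) 414
[ 7.270e-01 -3.347e-01 -1.304e+00  1.120e-02  4.800e-02  4.990e+02]
[ 6.8210e-01 -3.0780e-01  2.1725e+00  2.3900e-02  4.9500e-02  8.7000e+01]
[ 6.2780e-01 -1.3120e-01  2.6177e+00  7.0000e-04  4.4300e-02  9.9200e+02]
[ 5.887e-01 -2.976e-01  3.780e-01  7.000e-04  4.400e-02  9.570e+02]
[ 4.4050e-01 -1.2510e-01 -2.8227e+00  8.0000e-04  4.4100e-02  7.2100e+02]
```

```bash
cat > pick.py <<'E'
from h import *
def pick_place(b,tx,ty,tyaw):
    """b = x,y,yaw world; target in cradle frame"""
    gp=np.array([-.018,-.030]); p=b[:2]+rot(b[2])@gp
    t=cw(tx,ty)+rot(CA+tyaw)@gp; 
    for k in (0,np.pi):
        y1=b[2]+np.pi/2+k; y2=CA+tyaw+np.pi/2+k
        qs=[manip.inverse_kinematics((*p,.022),down(y1)),manip.inverse_kinematics((*t,.027),down(y2))]
        if all(q is not None for q in qs): break
    else: raise SystemExit('unreachable')
    print('yaw',np.degrees([y1,y2]).round(),'p',p.round(3),'t',t.round(3))
    manip.set_gripper(.45,80); manip.move_ptp((*p,.13),down(y1)); manip.move_l((*p,.020)); rep('at')
    manip.set_gripper(0,80); rep('grip'); z0=manip.current_ee_pos()[2]
    manip.move_l((*p,.15)); rep('lift')
    manip.move_ptp((*t,.15),down(y2)); manip.move_l((*t,.05)); manip.move_l((*t,.0275),max_speed=.04); rep('low')
    manip.move_l((*t,.0262),max_speed=.02); rep('down')
    manip.set_gripper(.4); manip.dwell(.2); manip.move_l((*t,.15)); rep('away')
def placed(name=None):
    W=look((.50,.13,.40),name)
    for b in brackets(W,(.47,.69,.03,.27),.044,.056):
        print('placed local',(rot(-CA)@(b[:2]-CO)).round(4),'yaw',np.degrees(b[2]-CA).round(1)%360,b[3:].round(4))
E
python3 - <<'E'
from pick import *
B=[b for b in brackets(look()) if b[3]<.003]
b=min(B,key=lambda b:np.hypot(*(b[:2]-[.588,-.297]))); print(b.round(3))
pick_place(b,.028,-.060,0)
placed('p1.png')
for b in brackets(look()): print(b.round(4))
E
```

```text
[ 5.89e-01 -2.98e-01  3.69e-01  1.00e-03  4.40e-02  9.58e+02]
yaw [111.  88.] p [ 0.583 -0.332] t [0.573 0.058]
at [ 0.5833 -0.3323  0.021 ] F [ 0.8 -0.3  0.6] w 0.45 t 25.7
grip [ 0.5833 -0.3324  0.0212] F [-1.3 -0.1  6.2] w 0.097 t 26.0
lift [ 0.5822 -0.3317  0.1488] F [ 0.1 -0.8 -2.2] w 0.099 t 27.1
low [0.5732 0.058  0.0273] F [-0.5  0.  -1.2] w 0.092 t 30.0
down [0.5733 0.058  0.0272] F [-6.8 -0.  15.1] w 0.099 t 30.3
away [0.5728 0.058  0.1491] F [-0.6 -0.4 -1.2] w 0.404 t 31.8
placed local [ 0.028  -0.0601] yaw 0.4 [8.00e-04 5.03e-02 9.14e+02]
[ 7.1680e-01 -3.3730e-01 -1.6663e+00  1.1600e-02  4.8000e-02  4.6400e+02]
[ 6.2790e-01 -1.3120e-01  2.6173e+00  7.0000e-04  4.4200e-02  9.9500e+02]
[ 5.9030e-01  3.0100e-02 -2.8533e+00  9.9000e-03  4.7100e-02  3.7000e+02]
[ 4.4060e-01 -1.2510e-01 -2.8182e+00  8.0000e-04  4.4100e-02  7.2100e+02]
```

View pics/p1.png

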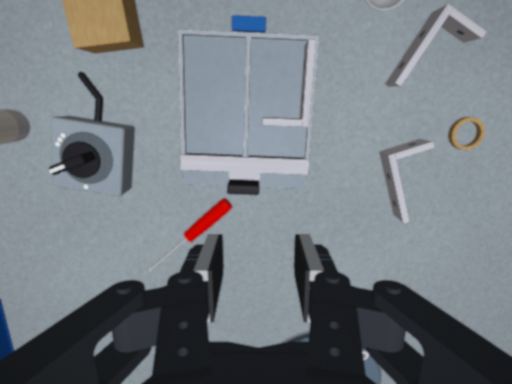

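The first bracket stands in the right bay at (285,90) with its short leg toward the jaw, the height and yaw are right. Now the second, turned end for end, and the third.

Run:
```python
from pick import *
for near,T in [((.628,-.131),(.028,-.042,np.pi)),((.441,-.125),(.028,.051,0))]:
    B=[b for b in brackets(look(),(.28,.8,-.3,-.02)) if b[3]<.003]
    b=min(B,key=lambda b:np.hypot(*(b[:2]-near))); print(b.round(3))
    assert np.hypot(*(b[:2]-near))<.09
    pick_place(b,*T); placed('p%d.png'%(int(near[0]*1000)))
```

```text
[ 6.280e-01 -1.310e-01  2.619e+00  1.000e-03  4.400e-02  9.940e+02]
yaw [240. 268.] p [ 0.659 -0.114] t [0.612 0.135]
at [ 0.6592 -0.1144  0.0212] F [ 0.1 -0.5  1.1] w 0.451 t 38.2
grip [ 0.6592 -0.1143  0.0212] F [-0.3  0.4  6. ] w 0.099 t 38.6
lift [ 0.6579 -0.1141  0.1488] F [-1.  -0.4 -3.7] w 0.096 t 39.6
low [0.6121 0.1346 0.0273] F [ 0.4 -0.2 -2.3] w 0.097 t 42.2
down [0.6122 0.1346 0.0272] F [-6.1 -1.4 11.3] w 0.102 t 42.4
away [0.6117 0.1345 0.149 ] F [-0.5 -0.6 -0.6] w 0.402 t 44.0
placed local [ 0.0273 -0.0421] yaw 180.0 [8.00e-04 5.03e-02 9.63e+02]
placed local [ 0.0281 -0.0599] yaw 0.2 [8.00e-04 5.01e-02 9.23e+02]
[ 4.410e-01 -1.250e-01 -2.824e+00  1.000e-03  4.400e-02  7.200e+02]
yaw [-72.  88.] p [ 0.448 -0.091] t [0.577 0.169]
at [ 0.4491 -0.0912  0.0207] F [ 0.4 -0.6  0.3] w 0.45 t 48.3
grip [ 0.4489 -0.0912  0.0209] F [-1.6  0.5  8. ] w 0.099 t 48.7
lift [ 0.4479 -0.0909  0.1492] F [-0.5  0.6 -3.6] w 0.094 t 49.7
low [0.5775 0.1689 0.0273] F [ 0.4 -0.5 -3.3] w 0.095 t 53.2
down [0.5777 0.169  0.027 ] F [-3.7 -0.9  6.5] w 0.098 t 53.5
away [0.5769 0.1687 0.149 ] F [-0.8 -0.6 -0.7] w 0.397 t 55.0
placed local [0.0355 0.0569] yaw 355.5 [7.00e-04 5.02e-02 9.23e+02]
placed local [ 0.0282 -0.0447] yaw 181.1 [8.00e-04 5.03e-02 9.53e+02]
placed local [ 0.0281 -0.0601] yaw 0.4 [8.00e-04 5.02e-02 9.15e+02]
```

View pics/p441.png

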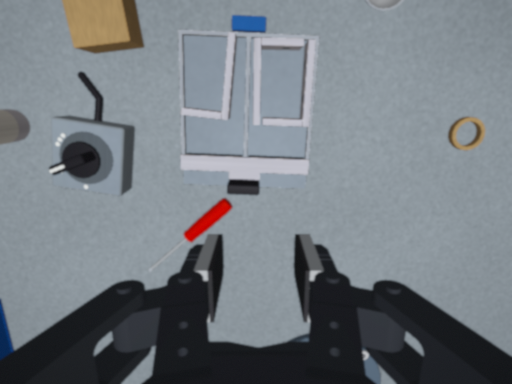

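The third bracket sits in the left bay, 4.5° skewed; the opening finger probably nudged it and the second bracket's leg. All three are on the floor and within limits (8.6° allowed), so I'll shut the jaw and check.

Run:
```python
from jaw import *
from pick import placed
jaw(-.1283,-.0718,0)
placed('shut.png')
jawpos(np.load('shut.npz')['W'])
# bracket check: nothing left on the table
print([b.round(3) for b in brackets(look(),(.28,.8,-.3,-.02))])
```

```text
at [0.439  0.1533 0.0417] F [-1.   0.4 -0.5] w 0.552 t 60.0
grip [0.439  0.1532 0.0419] F [-0.7 -0.4  6.2] w 0.175 t 60.4
moved [0.4933 0.1511 0.0419] F [-13.6  -0.4  16.2] w 0.178 t 61.9
local x -0.073406426240009
placed local [0.0355 0.057 ] yaw 355.5 [7.00e-04 5.02e-02 9.23e+02]
placed local [ 0.0298 -0.045 ] yaw 180.9 [8.00e-04 5.03e-02 9.61e+02]
placed local [ 0.0293 -0.0602] yaw 0.1 [7.00e-04 5.02e-02 9.20e+02]
grip local [-0.0738  0.0006] (48.96403121948242, 16.237253189086914) 390
[array([ 7.040e-01, -3.210e-01, -2.604e+00,  2.300e-02,  4.800e-02,
        1.740e+02])]
```

View pics/shut.png

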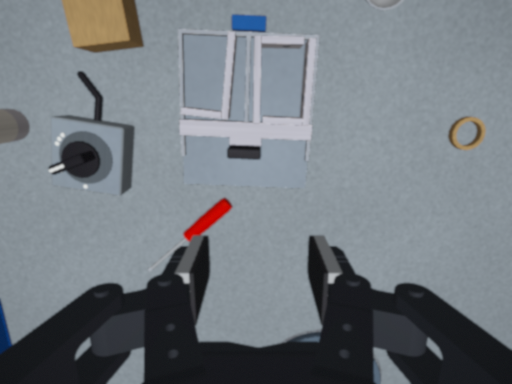

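The jaw travelled 54.6 mm and was stopped at 13 N, so it is shut within 1 mm, and the brackets are in place. Now the selector to strap.

Run:
```python
from sel import *
turn((.483,.3959),np.radians(21.1),2)
im,W=cloud('wrist')
for c in comps(W,.095,.115,(.42,.55,.33,.46),20): print('bar',cv2.minAreaRect((c[:,:2]*1000).astype(np.float32)),np.median(c[:,2]),len(c))
from pick import placed; from jaw import jawpos
placed('end.png'); jawpos(np.load('end.npz')['W'])
b,_=manip.grab_frame('top'); e=np.load('end.npz')['im']; save('fin.png',np.vstack([np.hstack([im[:300],e[:300]]),np.hstack([b[20:300],b[20:300]*0])])[:,:,:])
import cv2; m=cv2.imread('pics/fin.png'); cv2.imwrite('pics/fin.png',cv2.resize(m,(800,453)))
```

```text
at [0.4836 0.3961 0.0768] F [ 0.2 -0.2 -0. ] w 0.55 t 68.6
grip [0.4833 0.3961 0.0768] F [-0.2 -1.2  4.4] w 0.155 t 69.0
in [0.4834 0.3962 0.0669] F [-3.5 -2.7 14.9] w 0.157 t 69.8
turned [0.4835 0.3962 0.0675] F [-2.2 -2.   8.6] w 0.157 t 71.4
up [0.4833 0.396  0.0772] F [ 5.1  2.3 -6.2] w 0.153 t 72.2
open [0.4829 0.3959 0.0775] F [-0.4  0.6 -0.6] w 0.55 t 72.7
[ 0.61  0.56  1.52 -0.    1.07  1.29]
bar ((483.4256591796875, 396.23187255859375), (51.45083999633789, 13.621259689331055), 50.82671356201172) 0.10510264915021073 1609
placed local [0.0356 0.0569] yaw 355.5 [8.00e-04 5.03e-02 9.22e+02]
placed local [ 0.0298 -0.0452] yaw 181.0 [8.00e-04 5.03e-02 9.60e+02]
placed local [ 0.0293 -0.0601] yaw 0.1 [7.00e-04 5.03e-02 9.33e+02]
grip local [-0.0737 -0.0002] (48.97970962524414, 16.1690616607666) 389
```

View pics/fin.png

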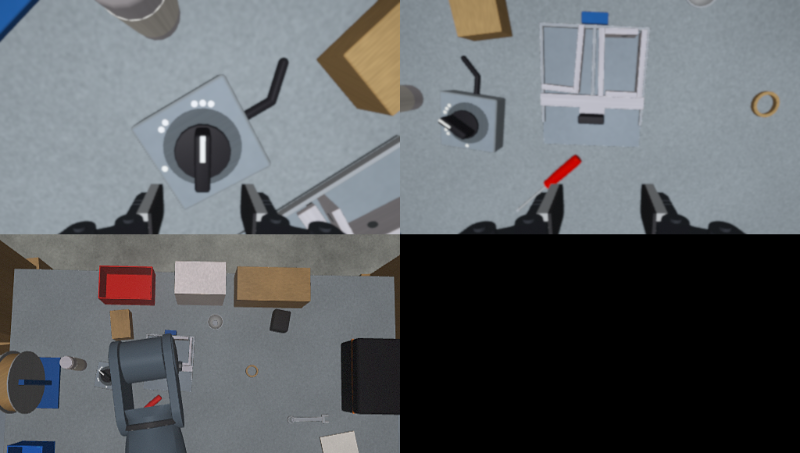

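The pointer is at the three dots (203,103), the knob is up, the jaw is shut, the brackets are in place and the arm is clear. Handing in.

```bash
python3 -c "
from bench import manip
manip.sign_off()"
```

```text
the job is handed in; nothing more can be done
```

The job is done and handed in after about 75 s of robot time; `sign_off` gives no verdict, so these are my own last measurements:

- **Selector:** I pushed it in and turned it from locked to load, then later on to strap. It turned 119.9° in total, the pointer is at the three dots, and the knob has sprung up (bar top at 105 mm).
- **Jaw:** I opened it to its stop before loading. Shutting it took 54.6 mm of the 55 mm travel and ended against about 13 N, so I take it to be shut within 1 mm.
- **Brackets:** There were three, and all stand on the cradle floor. Two interlock in the right bay (0.1° and 1.0° off the bay) and one is in the left bay.
- **One deviation:** The left-bay bracket sits 4.5° off the bay, within the 8.6° allowed. My opening finger probably nudged it on release, and it also shifted the second bracket by about 3 mm. I left both as they were.
- **Bystanders:** The last pictures show no sign that any were moved. I did not measure their positions again at the end.

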